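# Put the markers away through the loading rack

### The job

Put both markers away in the orange caddy. First slide the caddy fully home under the rack's spout, then push the marker that lies in the far groove along it until it tips over the edge and drops end-down into its pocket; after that lay the marker from the counter in the empty near groove and push it over the same way into the other pocket. Leave the caddy home and do not disturb the other things on the counter.

Things in the scene. Friction and masses are not known exactly. Their poses are not given: they have to be found in the camera images.
- rack: Fixed marker rack: wooden sides, level aluminium deck with two grooves along it, ending in a spout. Origin: on the counter under the deck's spout edge, midway between the grooves. y runs along the grooves away from the spout, x across to the far groove, z up. Deck: top 172 mm up, y 0 to 200 mm, 104 mm wide (120 over the sides). It may stand turned by up to 9 degrees.
- far_groove (a point): Centre of the far groove at the spout edge (rack x = +21.5 mm, y = 0), on the deck's surface; axes as the rack's. A groove lies between two round steel rails, 5 mm high, 20 mm clear between them, open at the back end. A marker pushed towards -y tips over when its middle passes y = 0 and slides end first into the caddy by itself, if the caddy is home.
- near_groove (a point): The same point of the near groove (rack x = -21.5 mm, y = 0), on the deck's surface; axes as the rack's. Below the edge the spout goes down at 65 degrees towards -y for 80 mm; its lower edge is at rack y = -34 mm, 100 mm up.
- caddy (a joint): Slide of the orange caddy, m: 0 = fully home under the spout, against its stop; grows as it is drawn out towards the rack's -y, to 0.10. It stays where it is left and takes 2 to 4 N to slide.
- caddy_tab (a point): Centre of the outer (-y) face of the caddy's upright push tab, 30 mm above the counter; with the caddy home it is at rack y = -144 mm. Tab 46 mm wide, 8 thick, 58 high. Free space outside it, but for two runners 8 mm high, 100 mm apart, and a bar as high across their end at rack y = -242 to -252 mm.
- far_pocket (a point): Centre of the inner floor (6 mm up) of the caddy's far pocket, under the far groove; axes as the rack's. The caddy: orange, 91 x 52 mm, rim 88 mm up, two pockets 38 mm (x) by 44 mm (y), 82 mm deep, and a lip leaning out on its -y side to 114 mm high; a low foot joins it to the push tab.
- near_pocket (a point): Centre of the inner floor of the caddy's near pocket, under the near groove; same size and axes as the far pocket.
- marker_1_mid (a point): blue-capped white marker, round, about 16 mm thick and 135 mm long, 10 to 30 g; this point is its middle (on its axis, half-way along); its y axis runs along its length. It starts lying in the far groove of the rack.
- marker_2_mid (a point): blue-capped white marker, round, about 16 mm thick and 135 mm long, 10 to 30 g; this point is its middle (on its axis, half-way along); its y axis runs along its length. It starts lying on the counter, to the right of the rack, its middle about 8 mm up, its length within 40 degrees of the world's y axis.
- honey_jar: honey jar, 65 x 65 x 118 mm, yellow with orange lid; bystander; origin at the centre of its underside
- mug_1: orange mug, 81 x 113 x 101 mm; bystander; origin at the centre of its underside
- coffee_pod_1: white coffee pod with brown lid, 51 x 51 x 44 mm; bystander; origin at the centre of its underside
- coffee_pod_3: white coffee pod with orange lid, 51 x 51 x 44 mm; bystander; origin at the centre of its underside
- creamer_tub_2: white creamer tub with pale blue lid, 42 x 37 x 24 mm; bystander; origin at the centre of its underside
- sugar_shaker: clear sugar shaker, 63 x 65 x 128 mm; bystander; origin at the centre of its underside
- tape_roll: roll of masking tape lying flat, 94 x 93 x 25 mm; bystander; origin at the centre of its underside
Not all that is in view belongs to the job. Leave any green or red look-alike of the part that bears marker_2_mid alone. What is shaped like the part that bears marker_1_mid but yellow is not meant.

How it is judged (in metres and radians):
On the way, in this order (a step that is already met when the one before it is completed fails the run):
1. the caddy is slid home under the spout (value of joint caddy below 0.005 m), for 0.2 s.
2. the marker from the far groove stands end-down in the far pocket (x of marker_1_mid in the frame of far_pocket between -0.018 and 0.018 m and y of marker_1_mid in the frame of far_pocket between -0.022 and 0.03 m and z of marker_1_mid in the frame of far_pocket below 0.085 m and angle between the y axis of marker_1_mid and the z axis of far_pocket, either way round below 0.5 rad and value of joint caddy below 0.005 m), for 0.2 s.
3. the marker from the counter lies in the near groove (x of marker_2_mid in the frame of near_groove between -0.006 and 0.006 m and y of marker_2_mid in the frame of near_groove between 0.01 and 0.16 m and z of marker_2_mid in the frame of near_groove between 0.004 and 0.0125 m and angle between the y axis of marker_2_mid and the y axis of rack, either way round below 0.12 rad), for 0.2 s.
At the end, for the whole second after the job is handed in: The caddy is home (within 5 mm of its stop); the first marker stands end-down in the far pocket and the second in the near pocket, each with its middle less than 85 mm above the pocket floor (72 mm or so when it stands on the floor) and leaning less than 0.5 rad (29 degrees) (all of step 2 and x of marker_2_mid in the frame of near_pocket between -0.018 and 0.018 m and y of marker_2_mid in the frame of near_pocket between -0.022 and 0.03 m and z of marker_2_mid in the frame of near_pocket below 0.085 m and angle between the y axis of marker_2_mid and the z axis of near_pocket, either way round below 0.5 rad); the robot touches nothing.
It fails at once if a bystander on the counter is moved more than 30 mm (distance of any of honey_jar, mug_1, coffee_pod_1, coffee_pod_3, creamer_tub_2, sugar_shaker, tape_roll from where it was at the start of the episode above 0.03 m).
It also fails if it takes over 64 s, if anything falls off the work surface, if the arm or the gripper's body presses on something with over 40 N, if the wrist force passes 120 N, or if a joint passes its speed limit or range.

### The arm

A 6-joint arm with a two-finger parallel gripper is mounted at the origin on a cart in front of the work surface, level with it; the furniture and walls round the work are solid. World frame = base frame: x ahead of the robot, y to its left, z up, the work surface at z = 0. Lengths are in m, angles in degrees, forces in N, time in s.
With the tool pointing down it reaches from about 0.325 to 0.85 m from the base axis. Payload 4.4 kg.
Tool frame: the origin (TCP) lies between the finger pads; the fingertips stand 22 mm ahead of it and the grasp point (between the pads) lies 3 mm ahead of it; z points along the fingers, y is the line along which they close (so a half turn about z gives the same grasp; the last joint's range is limited). The gripper opens to 94 mm and grips with 3 to 60 N. Pads are 16 mm wide; open, the fingers measure 119 mm over their backs; the gripper's body (75 mm by 177 mm) begins 78 mm behind the grasp point.
Start: joints at [62.71, 11.837, 88.321, -0, 79.842, -8.623], TCP at [0.184, 0.545, 0.227] pointing down, gripper open.
Joint ranges: [-156.59, 156.59], [-49.26, 127.26], [12.9, 141.05], [-63.56, 243.56], [4.71, 150.69], [-161.64, 161.64]. Speed limits (degrees/s): [159.86, 159.86, 180, 180, 180, 180].

### API

Orientations are given as [roll, pitch, yaw] about the fixed x, y, z axes, in that order (R = Rz(yaw) Ry(pitch) Rx(roll)).
In Python, from workcell import robot gives the robot as it stands.
- The arm moves only by the tool arm_command, never from a script. Its argument "rows" is text: rows parted by semicolons, each of 7 numbers parted by spaces: the shift along the tool's x, y, z in m, then the turn, a rotation vector about the tool's x, y, z in degrees, then the opening, from 0 (shut) to 1 (fully open). In form: tx ty tz wx wy wz grip; .... A call has 1 to 8 rows; each row is the pose to reach, as a shift and turn from the pose commanded when the call began, along the tool's axes at that moment; what a row does not reach only later rows make up. A row lasts 1/8 s, in which the tool goes at most 62.5 mm and 10.7 degrees, less where a joint would pass 70% of its speed; a pose out of reach is approached as far as the arm can. A call with a gripper value outside its range is refused whole. The fingers move at their own pace and stop on an object; "force" is the grip in N (left out, the last holds). Time passes only in rows, so rows that repeat a pose let the fingers close. It gives the time, the measured TCP pose, the force, the opening and the grip force at its end, in the units of the state.
- robot.sense(): the state, without advancing time (a new reading comes with each control period).
- robot.read_camera(name): name is "scene" or "top"; returns the picture (384x512x3 uint8, red, green, blue); there is no depth.
- robot.camera_info(name): a dict with "intrinsics" (3x3 intrinsics, pixels), "distortion" ([k1, k2, p1, p2, k3] as OpenCV has them; the pictures are not rectified), "R" (3x3) and "t" (3): a world point X has camera coordinates R X + t. Camera axes: x right, y down, z forward; pixel columns grow to the right and rows downward; lengths in m; the calibration is good to about 2 mm. A picture is of the moment at which its call begins. camera_info takes no time and is no camera call.
- robot.finish_job(): hands the job in; it is judged then, once.
The state is a dict: "clock": time; "qpos": joint angles; "joint_vel": joint speeds; "joint_efforts": joint torques, N m; "eef_pos": TCP position; "tcp_rot": TCP orientation; "ft_force": force on the tool from outside, world axes, zero at the start; "moment": the same for the moment, N m; "gripper_width": opening from 0.0 (shut) to 1.0 (fully open); "finger_force": force on a finger pad.
Only numpy, scipy, OpenCV 4.12 (cv2) and the standard library are available. Lean on these libraries where they do the work, as an engineer would, in place of code of your own. Each camera call takes 0.05 s, during which the arm holds its last target. There are 200 camera calls.

## Working session

There is one attempt and no reset: what is moved stays moved. The work goes in short steps, Python scripts to look and compute and a tool call to move; the robot and the scene stay as the last step left them, time stands still between calls to the robot, and variables do not carry over. Pictures are saved under pics/ and viewed, at most 10 in all, crops included, and the job is handed in when it is done.

Besides the shell and the picture viewer there is one more tool, called after ">>>" as name(argument=value, ...) on one line, values as JSON. arm_command: Moves the arm, as the interface text tells. Its arguments: {"type":"object","properties":{"rows":{"type":"string"},"force":{"type":"number"}},"required":["rows"]}

```bash
mkdir -p pics; ls
python3 - <<'E'
from workcell import robot
import cv2,numpy as np
for n in("scene","top"):
    im=robot.read_camera(n); cv2.imwrite(f"pics/{n}0.png",im[...,::-1])
    c=robot.camera_info(n); print(n,{k:np.round(v,4).tolist() for k,v in c.items()})
print(robot.sense())
E
```

```text
pics
scene {'intrinsics': [[468.0175, 0.0, 265.6321], [0.0, 468.0175, 191.3985], [0.0, 0.0, 1.0]], 'distortion': [0.0333, 0.0, 0.0, 0.0, 0.0], 'R': [[-0.902, -0.4313, -0.0202], [-0.2013, 0.4613, -0.8641], [0.382, -0.7753, -0.5029]], 't': [0.4459, 0.2914, 1.1884]}
top {'intrinsics': [[393.7489, 0.0, 253.4352], [0.0, 393.7489, 186.9976], [0.0, 0.0, 1.0]], 'distortion': [-0.0969, 0.0, 0.0, 0.0, 0.0], 'R': [[0.0169, -0.9999, 0.002], [-0.9871, -0.017, -0.1594], [0.1594, 0.0007, -0.9872]], 't': [-0.1537, 0.5752, 1.2631]}
{'clock': 0.1, 'qpos': array([ 6.27118983e+01,  1.18801747e+01,  8.83952914e+01,  1.22626039e-03,
        7.98408717e+01, -8.62385514e+00]), 'joint_vel': array([-0.01389824, -0.133808  , -0.16016016,  0.04889469,  0.00889079,
       -0.09321721]), 'joint_efforts': array([ 6.67826062e-04, -3.71866572e+01, -2.82291377e+01,  7.00054178e-02,
        3.11340066e-02, -7.66745438e-05]), 'eef_pos': array([0.18371304, 0.54415233, 0.22640981]), 'tcp_rot': array([-1.79885158e+02, -1.86374479e-02,  1.61335517e+02]), 'ft_force': array([-0.4969364 ,  0.64758453, -0.27971509]), 'moment': array([ 0.00319228, -0.02878375, -0.01439446]), 'finger_force': 0.0, 'gripper_width': 0.9994858868097595}
```

View pics/scene0.png

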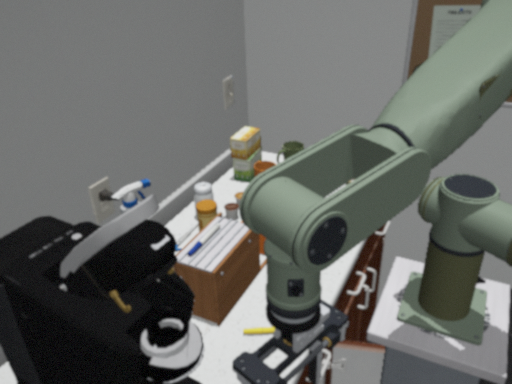

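View pics/top0.png

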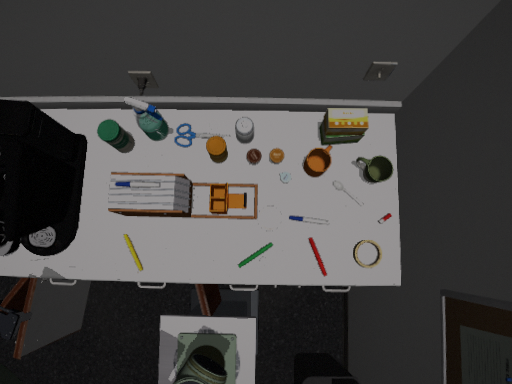

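Candidates for marker 2 in the top view are the blue-capped white one at (309,220), green at (255,255), red at (318,257), yellow at (133,252) and a spoon at (347,192). I choose (309,220). Marker 1 is the blue-capped one at (138,184), in the rack's far (upper) groove. The rack covers (110-190, 172-215) with its spout to the right, and the caddy is drawn out at (215-245, 200).

Run:
```python
import cv2
im=cv2.imread("pics/top0.png")[160:270,100:345]
cv2.imwrite("pics/crop0.png",cv2.resize(im,None,fx=3.2,fy=3.2,interpolation=cv2.INTER_CUBIC))
```

```text
(no output)
```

View pics/crop0.png

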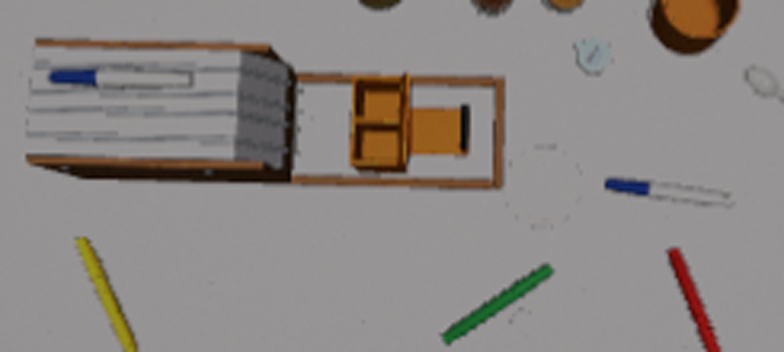

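```bash
cat > h.py <<'E'
from workcell import robot
import cv2,numpy as np
def ray(n,px,z):
    c=robot.camera_info(n);K,D,R,t=[np.array(c[k],float) for k in("intrinsics","distortion","R","t")]
    u=cv2.undistortPoints(np.array(px,float).reshape(-1,1,2),K,D).reshape(-1,2)
    d=np.c_[u,np.ones(len(u))]@R; o=-R.T@t
    return o+d*((np.broadcast_to(z,len(u))-o[2])/d[:,2])[:,None]
def proj(n,X):
    c=robot.camera_info(n);K,D,R,t=[np.array(c[k],float) for k in("intrinsics","distortion","R","t")]
    return cv2.projectPoints(np.array(X,float),cv2.Rodrigues(R)[0],t,K,D)[0].reshape(-1,2)
E
cat > m.py <<'E'
from h import *
pts={'barF':(503,77,.008),'barN':(500,187,.008),'edgeF':(240,50,.172),'edgeN':(237,160,.172),'backF':(36,42,.172),'backN':(27,157,.172),
'm1a':(50,77,.180),'m1b':(193,79,.180),'m2a':(605,184,.008),'m2b':(734,202,.008),'tabF':(468,106,.058),'tabN':(468,154,.058),'cadF':(354,78,.088),'cadN':(352,166,.088),'runF':(300,77,.008),'runN':(296,182,.008)}
for k,v in pts.items(): print(k,np.round(ray("top",[(v[0]/3.2+100-.3,v[1]/3.2+160-.3)],v[2])[0],4))
E
python3 m.py
```

```text
barF [ 0.5953 -0.1555  0.008 ]
barN [ 0.4773 -0.1542  0.008 ]
edgeF [0.5891 0.095  0.172 ]
edgeN [0.4846 0.0927 0.172 ]
backF [0.5938 0.2924 0.172 ]
backN [0.4834 0.2929 0.172 ]
m1a [0.5588 0.2732 0.18  ]
m1b [0.5592 0.1364 0.18  ]
m2a [ 0.4823 -0.2653  0.008 ]
m2b [ 0.4653 -0.4024  0.008 ]
tabF [ 0.556  -0.1196  0.058 ]
tabN [ 0.5064 -0.1206  0.058 ]
cadF [ 0.5781 -0.0047  0.088 ]
cadN [ 0.4891 -0.0058  0.088 ]
runF [0.5916 0.0624 0.008 ]
runN [0.4787 0.0621 0.008 ]
```

```bash
cat > ov.py <<'E'
from h import *
import sys
from scipy.optimize import minimize
im=cv2.imread("pics/top0.png")
g=cv2.GaussianBlur(cv2.cvtColor(im,cv2.COLOR_BGR2GRAY).astype(np.float32),(0,0),1.0)
G=np.hypot(cv2.Sobel(g,cv2.CV_32F,1,0),cv2.Sobel(g,cv2.CV_32F,0,1))
L=[((-.055,-.252,.008),(.055,-.252,.008)),((-.045,-.242,.008),(.045,-.242,.008)),((-.06,.2,.172),(-.06,.02,.172)),((.06,.2,.172),(.06,.02,.172)),((-.05,0,.172),(.05,0,.172)),
((-.06,-.25,.008),(-.06,-.05,.008)),((.06,-.25,.008),(.06,-.05,.008))]
def T(p,X): c,s=np.cos(p[2]),np.sin(p[2]); X=np.array(X); return np.c_[p[0]+c*X[:,0]-s*X[:,1],p[1]+s*X[:,0]+c*X[:,1],X[:,2]]
S=np.concatenate([np.linspace(a,b,60) for a,b in L])
def f(p):
    q=proj("top",T(p,S)).astype(np.float32); return -cv2.remap(G,q[:,0].reshape(-1,1),q[:,1].reshape(-1,1),cv2.INTER_LINEAR).mean()
best=min((minimize(f,(x,y,a),method="Nelder-Mead",options=dict(initial_simplex=[(x,y,a),(x+.004,y,a),(x,y+.004,a),(x,y,a+.01)])) for x in(.533,.537,.541) for y in(.092,.096) for a in(-.02,0,.02)),key=lambda r:r.fun)
p=best.x;print(p[:2],np.degrees(p[2]),best.fun)
big=cv2.resize(im[150:235,100:265],None,fx=4.8,fy=4.8,interpolation=cv2.INTER_CUBIC)
for a,b in L+[((x,.2,.172),(x,0,.172)) for x in(-.0215,.0215)]:
    q=((proj("top",T(p,[a,b]))-[100,150]+.5)*4.8).astype(int); cv2.line(big,tuple(map(int,q[0])),tuple(map(int,q[1])),(0,255,0),1)
cv2.imwrite("pics/ov0.png",big)
B=[(276,156,.11),(318,162,.1),(150,120,.2),(138,104,.25),(84,140,.3),(80,200,.3),(216,146,.1),(245,128,.12),(254,156,.04),(112,132,.15)]
for b in B: print(b,np.round(ray("top",[b[:2]],b[2])[0],3))
E
python3 ov.py
```

```text
[0.53697394 0.09566703] -0.6455000393570043 -147.8900604248047
(276, 156, 0.11) [ 0.669 -0.215  0.11 ]
(318, 162, 0.1) [ 0.654 -0.351  0.1  ]
(150, 120, 0.2) [0.754 0.174 0.2  ]
(138, 104, 0.25) [0.786 0.199 0.25 ]
(84, 140, 0.3) [0.661 0.329 0.3  ]
(80, 200, 0.3) [0.493 0.325 0.3  ]
(216, 146, 0.1) [ 0.702 -0.02   0.1  ]
(245, 128, 0.12) [ 0.758 -0.114  0.12 ]
(254, 156, 0.04) [ 0.685 -0.144  0.04 ]
(112, 132, 0.15) [0.73  0.308 0.15 ]
```

View pics/ov0.png

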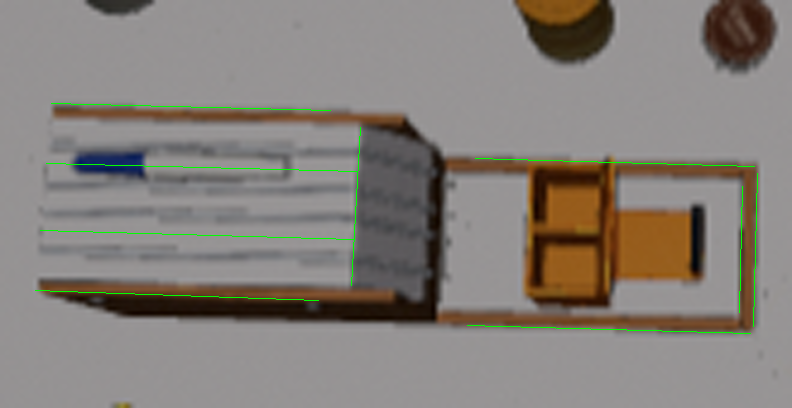

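>>> arm_command(rows="-0.043 -0.043 0 0 0 9 0.5; -0.086 -0.086 0 0 0 18 0; -0.129 -0.129 0 0 0 27 0; -0.172 -0.172 0 0 0 36 0; -0.215 -0.215 0 0 0 45 0; -0.258 -0.258 0 0 0 54 0; -0.301 -0.301 0 0 0 63 0; -0.344 -0.344 0 0 0 71.3 0", force=20)

```text
clock: 1.1
eef_pos: [0.4001, 0.1069, 0.2273]
tcp_rot: [180.0, -0.0, 89.8]
ft_force: [0.4, -0.3, 0.1]
gripper_width: 0.187
finger_force: 0.0
```

>>> arm_command(rows="-0.055 0.027 0 0 0 0 0; -0.11 0.054 0 0 0 0 0; -0.165 0.08 0 0 0 0 0; -0.22 0.107 0 0 0 0 0; -0.274 0.134 0.04 0 0 0 0; -0.274 0.134 0.095 0 0 0 0; -0.274 0.134 0.145 0 0 0 0; -0.274 0.134 0.172 0 0 0 0")

```text
clock: 2.1
eef_pos: [0.5313, -0.1643, 0.0514]
tcp_rot: [-179.7, -0.2, 90.0]
ft_force: [0.5, 0.6, -0.5]
gripper_width: 0.004
finger_force: 0.0
```

>>> arm_command(rows="0.02 0 0 0 0 0 0; 0.032 0 0 0 0 0 0; 0.044 0 0 0 0 0 0; 0.056 0 0 0 0 0 0; 0.068 0 0 0 0 0 0; 0.08 0 0 0 0 0 0; 0.092 0 0 0 0 0 0; 0.1 0 0 0 0 0 0")

```text
clock: 3.1
eef_pos: [0.5342, -0.0644, 0.0555]
tcp_rot: [180.0, 0.0, 90.1]
ft_force: [1.4, -2.7, 1.1]
gripper_width: 0.003
finger_force: 1.1
```

>>> arm_command(rows="0.003 0 0 0 0 0 0; 0.006 0 0 0 0 0 0; 0.009 0 0 0 0 0 0; 0.009 0 0 0 0 0 0")

```text
clock: 3.6
eef_pos: [0.5339, -0.0588, 0.0554]
tcp_rot: [-180.0, 0.3, 90.1]
ft_force: [-0.3, -8.3, -0.0]
gripper_width: 0.006
finger_force: 4.5
```

>>> arm_command(rows="-0.03 0 0 0 0 0 0; -0.03 0 -0.06 0 0 0 0; -0.03 0.01 -0.12 0 0 0 0; -0.03 0.025 -0.18 0 0 0 0.35; 0.02 0.025 -0.205 0 0 0 0.35; 0.08 0.025 -0.205 0 0 0 0.35; 0.14 0.025 -0.205 0 0 0 0.35; 0.2 0.025 -0.205 0 0 0 0.35")

```text
clock: 4.6
eef_pos: [0.5576, 0.1459, 0.2596]
tcp_rot: [-179.8, -0.1, 90.0]
ft_force: [0.2, -0.8, 0.6]
gripper_width: 0.35
finger_force: 0.0
```

>>> arm_command(rows="0.05 0 0 0 0 0 0.35; 0.078 0 0.01 0 0 0 0.35; 0.078 0 0.035 0 0 0 0.35; 0.078 0 0.035 0 0 0 0.35; 0.078 0 0.035 0 0 0 0.35")

```text
clock: 5.22
eef_pos: [0.5586, 0.2217, 0.2255]
tcp_rot: [-179.9, -0.0, 90.0]
ft_force: [-0.1, 0.1, 0.1]
gripper_width: 0.351
finger_force: 0.0
```

Run:
```python
from h import *
im=robot.read_camera("scene");im2=robot.read_camera("top")
a=cv2.resize(im[170:350,110:350,::-1],None,fx=2,fy=2,interpolation=cv2.INTER_CUBIC)[:360,:400]
b=cv2.resize(im2[150:240,95:195,::-1],None,fx=4,fy=4,interpolation=cv2.INTER_CUBIC)
cv2.imwrite("pics/c1.png",np.hstack([a,b]))
print(robot.sense()['eef_pos'],robot.sense()['gripper_width'])
```

```text
[0.55936924 0.22153979 0.2265565 ] 0.3488723350169286
```

View pics/c1.png

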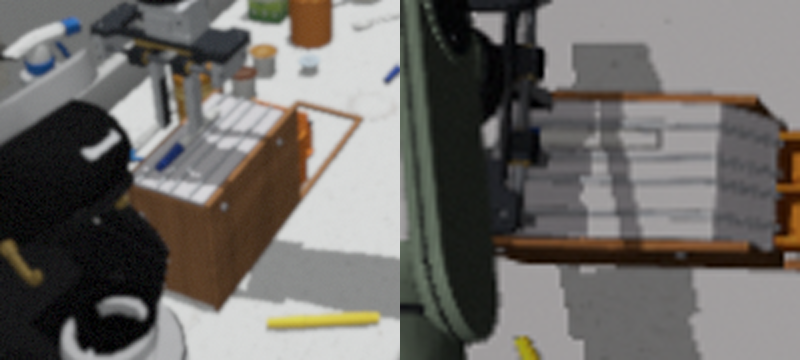

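The fingers straddle marker 1 at about (185,125) in the left panel. The caddy is under the spout, at the right edge of the right panel near (790,170). Next I lower and pinch.

>>> arm_command(rows="0 0 0.014 0 0 0 0.35; 0 0 0.0245 0 0 0 0.35; 0 0 0.0245 0 0 0 0.2; 0 0 0.0245 0 0 0 0.1; 0 0 0.0245 0 0 0 0.1; 0 0 0.0245 0 0 0 0.1", force=6)

```text
clock: 6.08
eef_pos: [0.5588, 0.2219, 0.2015]
tcp_rot: [180.0, -0.0, 90.0]
ft_force: [-1.6, 0.4, 2.6]
gripper_width: 0.167
finger_force: 5.9
```

>>> arm_command(rows="-0.016 0 0 0 0 0 0.1; -0.032 0 0 0 0 0 0.1; -0.048 0 0 0 0 0 0.1; -0.064 -0.0005 0 0 0 0 0.1; -0.08 -0.001 0 0 0 0 0.1; -0.08 -0.001 0 0 0 0 0.35; -0.08 -0.001 0 0 0 0 0.35; -0.08 -0.001 -0.03 0 0 0 0.35")

```text
clock: 7.08
eef_pos: [0.5552, 0.1416, 0.2274]
tcp_rot: [-179.5, 0.1, 90.1]
ft_force: [0.3, 0.3, 0.3]
gripper_width: 0.347
finger_force: 0.0
```

>>> arm_command(rows="0.04 0 0 0 0 0 0; 0.075 0 0 0 0 0 0; 0.075 0 0 0 0 0 0; 0.075 0 0 0 0 0 0; 0.075 0 0.02 0 0 0 0; 0.075 0 0.03 0 0 0 0; 0.075 0 0.03 0 0 0 0", force=15)

```text
clock: 7.95
eef_pos: [0.557, 0.2159, 0.1996]
tcp_rot: [-179.8, 0.0, 90.0]
ft_force: [-1.2, 1.1, 0.1]
gripper_width: -0.001
finger_force: 0.0
```

Run:
```python
from h import *
im=robot.read_camera("scene");im2=robot.read_camera("top")
a=cv2.resize(im[170:350,110:350,::-1],None,fx=2,fy=2,interpolation=cv2.INTER_CUBIC)[:360,:400]
b=cv2.resize(im2[150:240,105:205,::-1],None,fx=4,fy=4,interpolation=cv2.INTER_CUBIC)
cv2.imwrite("pics/c2.png",np.hstack([a,b]))
print(robot.sense()['eef_pos'],robot.sense()['gripper_width'])
```

```text
[0.55805486 0.21642181 0.20124623] 0.0042965206122219275
```

View pics/c2.png

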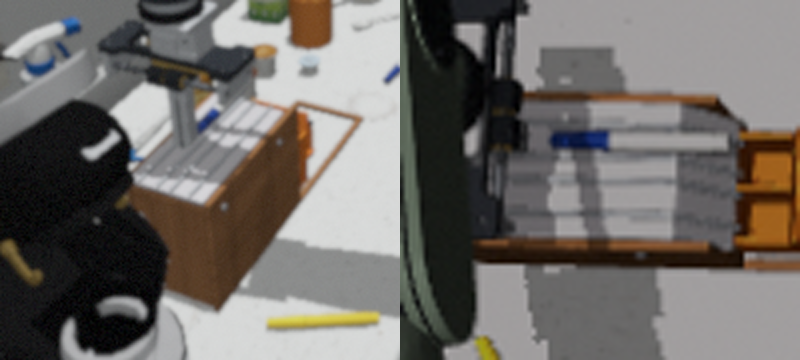

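Marker 1 lies in the far groove from (552,140) to (730,142) in the right panel, with its front end over the spout. The closed fingers are behind it. Next I push.

>>> arm_command(rows="-0.012 0 0 0 0 0 0; -0.022 0 0 0 0 0 0; -0.03 0 0 0 0 0 0; -0.036 0 0 0 0 0 0; -0.042 0 0 0 0 0 0; -0.047 0 0 0 0 0 0; -0.052 0 0 0 0 0 0; -0.057 0 0 0 0 0 0")

```text
clock: 9.05
eef_pos: [0.5578, 0.1596, 0.2009]
tcp_rot: [180.0, 0.0, 90.0]
ft_force: [-0.2, 0.6, 0.3]
gripper_width: 0.003
finger_force: 0.1
```

>>> arm_command(rows="0 0 -0.01 0 0 0 0; 0 0 -0.05 0 0 0 0; 0 0 -0.1 0 0 0 0; 0 0 -0.1 0 0 0 0")

```text
clock: 9.55
eef_pos: [0.5608, 0.1604, 0.3076]
tcp_rot: [179.3, -0.1, 90.0]
ft_force: [0.4, 0.3, 1.0]
gripper_width: 0.01
finger_force: 0.0
```

Run:
```python
from h import *
im=robot.read_camera("scene");im2=robot.read_camera("top")
a=cv2.resize(im[170:350,110:350,::-1],None,fx=2,fy=2,interpolation=cv2.INTER_CUBIC)[:360,:400]
b=cv2.resize(im2[150:240,135:235,::-1],None,fx=4,fy=4,interpolation=cv2.INTER_CUBIC)
cv2.imwrite("pics/c3.png",np.hstack([a,b]))
print(robot.sense()['eef_pos'],robot.sense()['gripper_width'])
```

```text
[0.55808396 0.15997125 0.30192153] 0.0021155425796871873
```

View pics/c3.png

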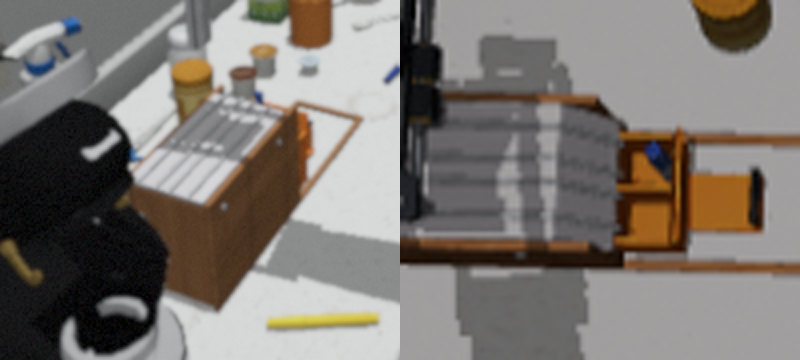

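Marker 1's blue cap is at (655,150) in the right panel, inside the far pocket, and the caddy is still home. Next is marker 2.

>>> arm_command(rows="-0.06 -0.01 0 0 0 0 0.3; -0.12 -0.02 0 0 0 0 0.4; -0.18 -0.03 0 0 0 0 0.4; -0.24 -0.04 0 0 0 2 0.4; -0.3 -0.05 0 0 0 4 0.4; -0.36 -0.06 0.02 0 0 7.1 0.4; -0.42 -0.072 0.06 0 0 7.1 0.4; -0.48 -0.084 0.1 0 0 7.1 0.4")

```text
clock: 10.65
eef_pos: [0.4763, -0.3025, 0.2107]
tcp_rot: [-179.9, -0.1, 82.9]
ft_force: [1.2, -0.2, 0.0]
gripper_width: 0.401
finger_force: 0.0
```

>>> arm_command(rows="-0.013 0.0015 0.05 0 0 0 0.4; -0.013 0.0015 0.1 0 0 0 0.4; -0.013 0.0015 0.14 0 0 0 0.4; -0.013 0.0015 0.165 0 0 0 0.4; -0.013 0.0015 0.173 0 0 0 0.4; -0.013 0.0015 0.173 0 0 0 0.4")

```text
clock: 11.4
eef_pos: [0.477, -0.314, 0.0394]
tcp_rot: [-179.9, -0.1, 82.9]
ft_force: [0.1, 0.2, 0.1]
gripper_width: 0.398
finger_force: 0.0
```

>>> arm_command(rows="0 0 0 0 0 0 0.3; 0 0 0 0 0 0 0.2; 0 0 0 0 0 0 0.1; 0 0 0 0 0 0 0.1; 0 0 0 0 0 0 0.1; 0 0 0 0 0 0 0.1", force=12)

```text
clock: 12.15
eef_pos: [0.4777, -0.3147, 0.0403]
tcp_rot: [-180.0, -0.0, 82.9]
ft_force: [0.0, -1.2, 0.1]
gripper_width: 0.097
finger_force: 0.0
```

>>> arm_command(rows="-0.0198 -0.001 0 0 0 0 0.4; -0.0198 -0.001 0 0 0 0 0.4; -0.0198 -0.001 0 0 0 0 0.4; -0.0198 -0.001 0.0125 0 0 0 0.4; -0.0198 -0.001 0.0125 0 0 0 0.1; -0.0198 -0.001 0.0125 0 0 0 0.1; -0.0198 -0.001 0.0125 0 0 0 0.1; -0.0198 -0.001 0.0125 0 0 0 0.1")

```text
clock: 13.15
eef_pos: [0.4744, -0.3342, 0.0281]
tcp_rot: [180.0, 0.0, 82.9]
ft_force: [-0.8, -0.0, 0.3]
gripper_width: 0.156
finger_force: 12.0
```

>>> arm_command(rows="0 0 -0.05 0 0 0 0.1; 0.02 0 -0.1 0 0 0 0.1; 0.06 -0.003 -0.145 0 0 -2 0.1; 0.11 -0.006 -0.18 0 0 -4 0.1; 0.16 -0.009 -0.21 0 0 -6.6 0.1; 0.21 -0.012 -0.235 0 0 -6.6 0.1; 0.265 -0.014 -0.242 0 0 -6.6 0.1; 0.32 -0.016 -0.242 0 0 -6.6 0.1")

```text
clock: 14.15
eef_pos: [0.4983, -0.0131, 0.2715]
tcp_rot: [179.8, 0.0, 89.5]
ft_force: [1.0, 0.7, 0.7]
gripper_width: 0.16
finger_force: 12.0
```

>>> arm_command(rows="0.05 0.004 0 0 0 0 0.1; 0.1 0.008 0 0 0 0 0.1; 0.15 0.012 0 0 0 0 0.1; 0.19 0.016 0 0 0 0 0.1; 0.199 0.016 0 0 0 0 0.1; 0.199 0.016 0.02 0 0 0 0.1; 0.199 0.016 0.04 0 0 0 0.1; 0.199 0.016 0.04 0 0 0 0.1")

```text
clock: 15.15
eef_pos: [0.514, 0.183, 0.228]
tcp_rot: [-179.8, 0.1, 89.5]
ft_force: [-0.6, 0.2, 0.6]
gripper_width: 0.158
finger_force: 12.0
```

Run:
```python
from h import *
im=robot.read_camera("scene");im2=robot.read_camera("top")
a=cv2.resize(im[170:290,150:290,::-1],None,fx=2.86,fy=3,interpolation=cv2.INTER_CUBIC)[:360,:400]
b=cv2.resize(im2[150:240,105:205,::-1],None,fx=4,fy=4,interpolation=cv2.INTER_CUBIC)
cv2.imwrite("pics/c4.png",np.hstack([a,b]))
s=robot.sense();print(s['eef_pos'],s['gripper_width'],s['tcp_rot'])
```

```text
[0.51561634 0.18351503 0.23034317] 0.1574371127422548 [1.79977836e+02 1.34013327e-02 8.94812579e+01]
```

View pics/c4.png

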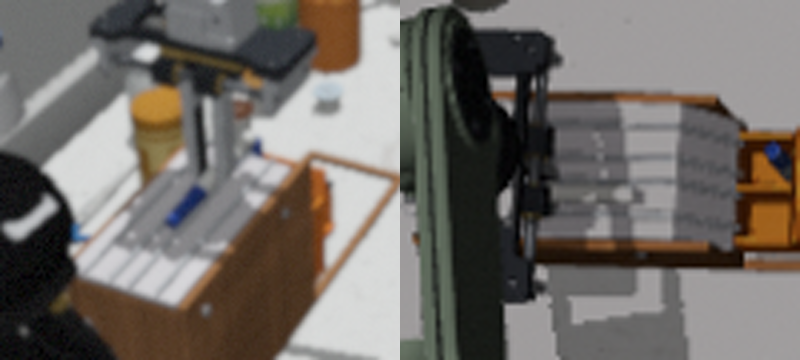

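Marker 2 is held over the near groove, with its cap at (185,208) in the left panel and its front end at about (640,192) in the right panel. Next I lower it.

>>> arm_command(rows="0 0.0005 0.015 0 0 0 0.1; 0 0.0005 0.023 0 0 0 0.1; 0 0.0005 0.028 0 0 0 0.1; 0 0.0005 0.029 0 0 0 0.1; 0 0.0005 0.029 0 0 0 0.1")

```text
clock: 15.88
eef_pos: [0.516, 0.1843, 0.2009]
tcp_rot: [180.0, -0.0, 89.5]
ft_force: [0.0, 0.2, -0.3]
gripper_width: 0.159
finger_force: 12.0
```

>>> arm_command(rows="0 0 0 0 0 0 0.35; 0 0 0 0 0 0 0.35; 0 0 0 0 0 0 0.35; 0 0 -0.03 0 0 0 0.35; 0.04 0 -0.03 0 0 0 0; 0.085 0 -0.03 0 0 0 0; 0.085 0 -0.03 0 0 0 0; 0.085 0 -0.03 0 0 0 0", force=15)

```text
clock: 16.88
eef_pos: [0.5164, 0.2688, 0.2306]
tcp_rot: [-180.0, 0.1, 89.6]
ft_force: [0.2, 0.2, -0.1]
gripper_width: 0.006
finger_force: 0.0
```

Run:
```python
from h import *
im=robot.read_camera("scene");im2=robot.read_camera("top")
a=cv2.resize(im[170:290,150:290,::-1],None,fx=2.86,fy=3,interpolation=cv2.INTER_CUBIC)[:360,:400]
b=cv2.resize(im2[150:240,105:205,::-1],None,fx=4,fy=4,interpolation=cv2.INTER_CUBIC)
cv2.imwrite("pics/c5.png",np.hstack([a,b]))
s=robot.sense();print(s['eef_pos'],s['gripper_width'],s['tcp_rot'])
print(proj("top",[[.516,.184+.0675,.18],[.516,.184-.0675,.18]]))
```

```text
[0.51659989 0.26818963 0.23072046] 0.005282237254707066 [-1.79983632e+02  3.15894611e-02  8.94735303e+01]
[[121.3836908  197.95407831]
 [165.82269287 198.79414003]]
```

View pics/c5.png

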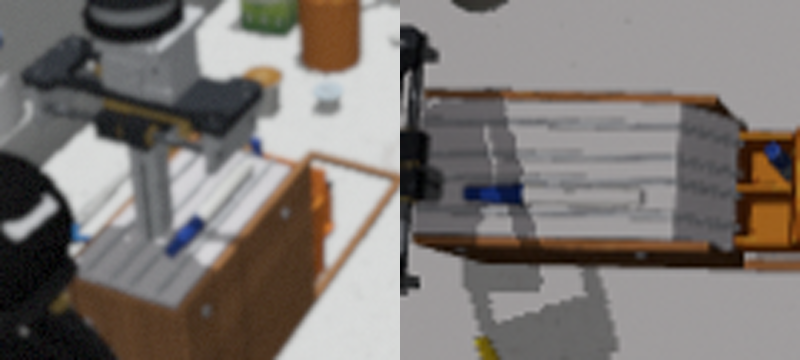

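Marker 2 lies in the near groove, from (465,194) to (645,197) in the right panel, as predicted. Next I lower behind it and push.

>>> arm_command(rows="0 0 0.02 0 0 0 0; 0 0 0.03 0 0 0 0; 0 0 0.03 0 0 0 0; -0.01 0 0.03 0 0 0 0; -0.022 0 0.03 0 0 0 0; -0.034 0 0.03 0 0 0 0; -0.046 0 0.03 0 0 0 0; -0.058 0 0.03 0 0 0 0")

```text
clock: 17.98
eef_pos: [0.5162, 0.2103, 0.2011]
tcp_rot: [180.0, -0.0, 89.5]
ft_force: [1.3, 1.5, 1.1]
gripper_width: 0.005
finger_force: 0.2
```

>>> arm_command(rows="-0.01 0 0 0 0 0 0; -0.02 0 0 0 0 0 0; -0.028 0 0 0 0 0 0; -0.034 0 0 0 0 0 0; -0.039 0 0 0 0 0 0; -0.044 0 0 0 0 0 0; -0.049 0 0 0 0 0 0; -0.052 0 0 0 0 0 0")

```text
clock: 18.98
eef_pos: [0.5157, 0.159, 0.2009]
tcp_rot: [180.0, -0.0, 89.5]
ft_force: [0.3, 0.2, 1.3]
gripper_width: 0.004
finger_force: 0.1
```

>>> arm_command(rows="0 0 0 0 0 0 0; 0 0 -0.01 0 0 0 0; 0 0 -0.05 0 0 0 0; 0 0 -0.1 0 0 0 0; 0 0 -0.1 0 0 0 0")

```text
clock: 19.6
eef_pos: [0.5186, 0.1598, 0.3071]
tcp_rot: [179.3, -0.1, 89.6]
ft_force: [0.4, 0.0, -0.4]
gripper_width: 0.005
finger_force: 0.0
```

Run:
```python
from h import *
im=robot.read_camera("scene");im2=robot.read_camera("top")
a=cv2.resize(im[170:290,150:290,::-1],None,fx=2.86,fy=3,interpolation=cv2.INTER_CUBIC)[:360,:400]
b=cv2.resize(im2[160:235,170:253,::-1],None,fx=4.8,fy=4.8,interpolation=cv2.INTER_CUBIC)[:,:398]
cv2.imwrite("pics/c6.png",np.hstack([a,b]))
s=robot.sense();print(s['eef_pos'],s['gripper_width'],s['ft_force'])
```

```text
[0.51593645 0.15935526 0.30177258] -0.0005039157579736233 [ 0.87226569 -0.77581033 -0.1171775 ]
```

View pics/c6.png

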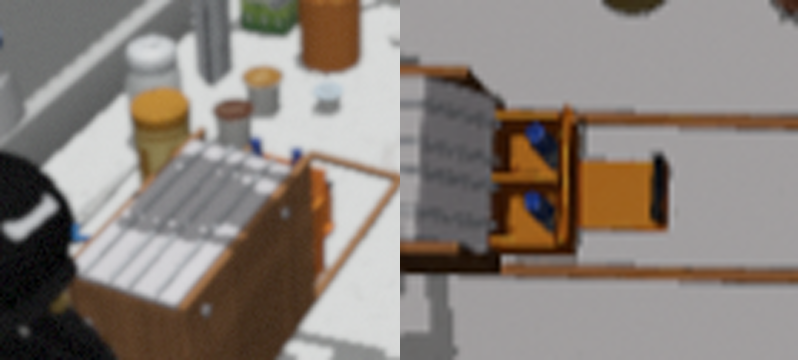

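Both blue caps, at (535,135) and (537,203) in the right panel, stand in their pockets. I check the caddy tab's position, then hand in.

Run:
```python
from h import *
y=ray("top",[(170+667/4.8-.4,160+190/4.8-.4)],.058)[0]
print(y, "expected y", .0957-.144)
if abs(y[1]+.0483)<.006: print(robot.finish_job())
```

```text
[ 0.53835792 -0.3257187   0.058     ] expected y -0.048299999999999996
```

Run:
```python
from h import *
y=ray("top",[(170+267/4.8-.4,160+190/4.8-.4)],.058)[0]
print(y, "expected y", .0957-.144)
if abs(y[1]+.0483)<.006: print(robot.finish_job())
```

```text
[ 0.53372241 -0.05205542  0.058     ] expected y -0.048299999999999996
the job is handed in; nothing more can be done
None
```

The job is handed in at about 20 s of the 64 s allowed, with no verdict returned. In the last pictures both markers stand cap-up in their pockets, and I saw no bystander moved. The caddy tab measured about 4 mm short of its expected home position (limit 5 mm), although the push had ended firmly against the stop.

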